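Open the lens clamp to the right mark and hold it

ROBOT

A 6-joint arm with a two-finger parallel gripper is mounted at the origin on the work surface. World frame = base frame: x ahead of the robot, y to its left, z up, the work surface at z = 0. Lengths are in mm, angles in degrees, forces in N, time in s.
With the tool pointing down it reaches from about 325 to 900 mm from the base axis. Payload 3.5 kg.
Tool frame: the origin (TCP) lies at the centre of the arm's flange, where the gripper is bolted on; the fingertips stand 173 mm ahead of it and the grasp point (between the pads) lies 155 mm ahead of it; z points along the fingers, y is the line along which they close (so a half turn about z gives the same grasp; the last joint's range is limited). The gripper opens to 85 mm and grips with 20 to 120 N. Pads are 22 mm wide; open, the fingers measure 114 mm over their backs; the gripper's body (76 mm by 85 mm) begins 54 mm behind the grasp point. The pads swing forward as they close: fully open they stand 13 mm farther back than shut.
Start: joints at [70.451, 15.837, -1.513, 72.651, 0, 84.076], TCP at [147.235, 607.408, 404.713] pointing down, gripper open.
Joint ranges: [-178.77, 178.77], [-48.84, 107.48], [-61.69, 71.31], [-111.58, 123.2], [-90, 87.43], [-180, 180]. Speed limits (degrees/s): [147.25, 147.25, 180, 180, 180, 180].

INTERFACE

Orientations are given as a 3x3 rotation matrix whose columns are the frame's x, y, z axes.
In Python, from workcell import bot gives the robot as it stands.
- The arm moves only by the tool step_arm, never from a script. Its argument "rows" is a list of rows, each a list of 3 entries, a list of its own where there are three numbers: the opening, from 0 (shut) to 1 (fully open), then the shift along the tool's x, y, z in mm, then the turn about the tool's z in degrees. A call has 1 to 20 rows; each row shifts and turns the commanded pose from where the row before left it, along the tool's axes as they then stand; what a row does not reach is not made up. A row lasts 1/12 s, in which the tool goes at most 41.7 mm and 7.16 degrees, less where a joint would pass 70% of its speed; a pose out of reach is approached as far as the arm can. A call with a gripper value outside its range is refused whole. The fingers move at their own pace and stop on an object; "squeeze" is the grip in N (left out, the last holds). Time passes only in rows, so rows that do not move let the fingers close. It gives the time, the measured TCP pose, the force, the opening and the grip force at its end, in the units of the state.
- bot.state(): the state, without advancing time (a new reading comes with each control period).
- bot.grab_frame(name): name is "scene" or "top"; returns a dict with "frame" (400x640x3 uint8, red, green, blue), "fx", "fy", "cx", "cy" (pixels), "position" and "attitude" of the camera in the world. Camera axes: x right, y down, z forward; pixel columns grow to the right and rows downward; lengths in mm; the calibration is good to about 2 mm. A picture is of the moment at which its call begins. There is no depth.
- bot.sign_off(): hands the job in; it is judged then, once.
The state is a dict: "clock": time; "q": joint angles; "joint_vel": joint speeds; "joint_torque": joint torques, N m; "position": TCP position; "eef_rot": TCP orientation; "contact_force": force on the tool from outside, world axes, zero at the start; "torque": the same for the moment, N m; "width": finger opening in mm; "gripper_force": force on a finger pad.
Only numpy, scipy, OpenCV 4.12 (cv2) and the standard library are available. Lean on these libraries where they do the work, as an engineer would, in place of code of your own. Each camera call takes 0.05 s, during which the arm holds its last target. There are 200 camera calls.

TASK

Look which of the two lens blanks lies in the open job tray, and open the spring-loaded jaw of the lens clamp to suit it: grip the upright handle and pull it until the pointer stands at the first mark if that lens is the small one, or at the second, farther mark if it is the large one. Keep holding the handle there with the fingers, still, against the spring: the job finishes while you hold it, and it must not slide back. Leave the lenses and the other things on the bench where they are.

Things in the scene. Friction and masses are not known exactly. Their poses are not given: they have to be found in the camera images.
- clamp: Lens clamp fixed on the bench: aluminium plate 20 mm thick, from x -210 to +125 mm and y -52 to +75 mm, with a fixed dark jaw at its +x end, an end block and spring tube at its -x end, and a grey carriage with a handle sliding between. Origin on the bench below the resting handle, z up. The handle is pulled along the clamp's own -x, roughly towards the robot (clamp turned up to 30 degrees).
- jaw (a joint): How far the carriage with its handle is pulled out, in m: 0 closed (rest), at most 0.075, growing along the clamp's -x. The pointer is at the first mark at 0.030, at the second at 0.055. A spring pulls it back with about 6 N when closed, 9 N at the first mark, 11.5 N at the second; let go, it returns to 0.
- handle (a point): Grip point of the handle, an upright black plate on the carriage, 14 mm thick (along the clamp's x), 40 mm wide (along y), top 108 mm above the bench. The point is in its middle, 85 mm above the bench. No other part of the clamp is higher than 56 mm, so it can be pinched from above with the fingers closing along the clamp's x.
- pointer (a point): Outer end of the pointer, a dark steel bar 3 mm wide that sticks out from the carriage's +y side over the white scale strip; it moves with the handle.
- mark_first (a point): Middle of the first mark, a black line 2 mm wide and 26 mm long across the white scale strip on the clamp's plate, 30 mm from the resting pointer along the clamp's -x. It is for the small lens.
- mark_second (a point): Middle of the second mark, an equal line 25 mm farther out (55 mm from the resting pointer). It is for the large lens.
- tray: Job tray: an open white plastic box, 130 x 120 x 30 mm, walls and floor 5 mm, fixed on the bench left or right of the clamp. Origin at the centre of its underside. One of the lenses lies in it.
- mat: Flat grey mat, 130 x 120 x 5 mm, fixed on the bench on the other side of the clamp; the other lens waits on it. Origin at the centre of its underside.
- lens_small: Small round brown-tinted lens blank, 50 mm in diameter, 11.5 mm thick; in the tray or on the mat. Origin at the centre of its underside. Not to be moved.
- lens_large: Large round brown-tinted lens blank, 75 mm in diameter, 11.5 mm thick; in the tray or on the mat. Origin at the centre of its underside. Not to be moved.
- cleaner: Small bottle, 44 mm in diameter, 120 mm tall, standing on the bench. Origin at the centre of its foot. Bystander.
- screwdriver: Small screwdriver, 130 mm long, lying on the bench. Bystander.
- spectacles: Black spectacles lying on the bench, about 140 mm wide and 165 mm deep, 5 mm high. Origin between the two rims, on the bench. Bystander.
Not all that is in view belongs to the job. There is more than one size of the tray; the one meant has the size given above.

How it is judged (in metres and radians):
At the end, for the whole second after the job is handed in: The fingers hold the handle (over 3 N) with the pointer within 3.5 mm of the mark for the lens in the tray (small: first, 30 mm of travel; large: second, 55 mm), still (below 10 mm/s) through the last second; lenses and bystanders within 15 mm of their starts (((horizontal distance between lens_small and tray below 0.06 m and value of joint jaw between 0.0265 and 0.0335 m) or (horizontal distance between lens_large and tray below 0.06 m and value of joint jaw between 0.0515 and 0.0585 m)) and velocity of joint jaw between -0.01 and 0.01 m/s and contact force between the fingers and clamp above 3 N and distance of each of cleaner, screwdriver, spectacles, lens_small, lens_large from where it was at the start of the episode below 0.015 m); the arm keeps its last pose, push and grip.
It fails at once if a lens or a bystander is pushed more than 30 mm from its place (distance of any of cleaner, screwdriver, spectacles, lens_small, lens_large from where it was at the start of the episode above 0.03 m).
It also fails if it takes over 32 s, if anything falls off the work surface, if the arm or the gripper's body presses on something with over 40 N, if the wrist force passes 120 N, or if a joint passes its speed limit or range.

## Working session

There is one attempt and no reset: what is moved stays moved. The work goes in short steps, Python scripts to look and compute and a tool call to move; the robot and the scene stay as the last step left them, time stands still between calls to the robot, and variables do not carry over. Pictures are saved under pics/ and viewed, at most 10 in all, crops included, and the job is handed in when it is done.

Besides the shell and the picture viewer there is one more tool, called after "Emit:" by a JSON object that holds its "api" and its "payload". step_arm: Moves the arm, as the interface text tells. Its arguments: {"type":"object","properties":{"rows":{"type":"array"},"squeeze":{"type":"number"}},"required":["rows"]}

```bash
mkdir -p pics; cat > h.py <<'E'
import numpy as np, cv2
from workcell import bot
def grab(name,fn):
    d=bot.grab_frame(name); cv2.imwrite('pics/'+fn,d['frame'][:,:,::-1]); return d
def ray(d,u,v,z):
    R=np.array(d['attitude']); p=np.array(d['position'],float)
    r=R@np.array([(u-d['cx'])/d['fx'],(v-d['cy'])/d['fy'],1.]); return p+r*(z-p[2])/r[2]
def proj(d,X):
    c=np.array(d['attitude']).T@(np.array(X,float)-np.array(d['position'])); return d['fx']*c[0]/c[2]+d['cx'],d['fy']*c[1]/c[2]+d['cy']
E
python3 - <<'E'
from h import *
for n in('scene','top'):
    d=grab(n,n+'1.png'); print(n,d['fx'],d['position'],np.round(d['attitude'],3).tolist())
s=bot.state(); print(s['clock'],s['position'],np.round(s['eef_rot'],3),s['width'])
E
```

```text
scene 427.70579769406913 [1067.52590308  874.87329317  718.71206009] [[-0.838, 0.274, -0.471], [0.545, 0.453, -0.706], [0.02, -0.848, -0.529]]
top 367.706337562437 [ 324.98749799   49.22947449 1079.20891532] [[-0.027, -0.983, 0.184], [-1.0, 0.025, -0.013], [0.008, -0.184, -0.983]]
0.1 [147.11665303 607.07547051 403.66328688] [[-0.972  0.236 -0.001]
 [ 0.236  0.972 -0.002]
 [ 0.    -0.002 -1.   ]] 85.32952845917005
```

View pics/top1.png

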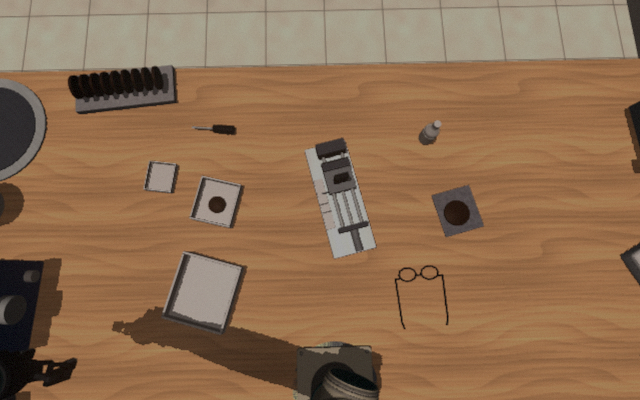

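View pics/scene1.png

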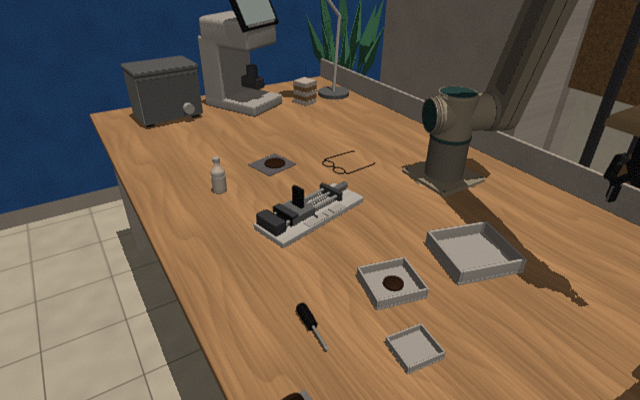

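The top view shows the tray at about (217,202), roughly 45 px wide, with a lens of about 18 px. The mat lens at (457,213) is about 26 px. The clamp is around (340,195), with its handle near (341,178). I'll measure the sizes and zoom in on the clamp.

```bash
python3 - <<'E'
from h import *
d=bot.grab_frame('top'); e=bot.grab_frame('scene')
g=d['frame'].max(axis=2)
for (u,v) in((217,203),(457,212)):
    w=(g[v-22:v+22,u-22:u+22]<60).astype(np.uint8)
    n,l,st,c=cv2.connectedComponentsWithStats(w); 
    k=l[22,22]; A=st[k,4]; p=ray(d,c[k][0]+u-22,c[k][1]+v-22,14)
    print('lens',p.round(),'diam',2*np.sqrt(A/np.pi)/d['fx']*np.linalg.norm(p-d['position']))
a=cv2.resize(d['frame'][130:265,290:390],None,fx=4,fy=4,interpolation=cv2.INTER_CUBIC)
b=cv2.resize(e['frame'][170:250,245:370],(781,500),interpolation=cv2.INTER_CUBIC)
cv2.imwrite('pics/a.png',a[:,:,::-1]);cv2.imwrite('pics/b.png',b[:,:,::-1])
E
```

```text
lens [506. 327.  14.] diam 48.776219945450705
lens [ 464. -374.   14.] diam 80.95554599503124
```

View pics/a.png

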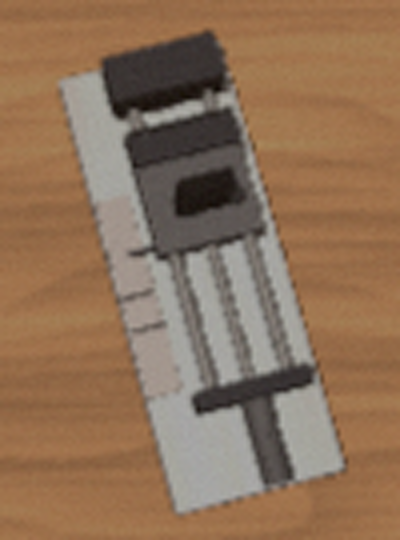

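View pics/b.png

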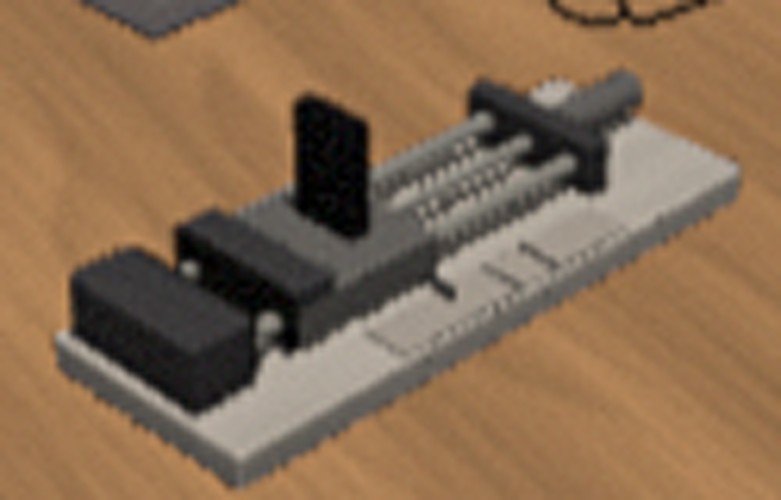

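The lens in the tray measures about 49 mm, so it is the small one and the goal is the first mark. In the top crop, the plate corners are at about (62,80), (178,514) and (346,470), and the handle is at about (207,193). In the scene crop, the handle top is at about (332,108). Next I work out the clamp pose.

```bash
python3 - <<'E'
from h import *
d=bot.grab_frame('top'); e=bot.grab_frame('scene')
T=lambda x,y:(290+(x+.5)/4-.5,130+(y+.5)/4-.5)
S=lambda x,y:(245+(x+.5)/6.25-.5,170+(y+.5)/6.25-.5)
P=[ray(d,*T(62,80),20),ray(d,*T(178,514),20),ray(d,*T(346,470),20)]
Q=[ray(e,*S(742,172),20),ray(e,*S(238,472),20),ray(e,*S(57,338),20)]
print(np.round(P),np.round(Q)); print('len',np.linalg.norm(P[0]-P[1]),np.linalg.norm(P[2]-P[1]),np.linalg.norm(Q[0]-Q[1]),np.linalg.norm(Q[2]-Q[1]))
obs=[((125,75),P[0]),((-210,75),P[1]),((-210,-52),P[2]),((-210,75),Q[0]),((125,75),Q[1]),((125,-52),Q[2])]
L=np.array([o[0] for o in obs],float);W=np.array([o[1][:2] for o in obs])
Lc=L-L.mean(0);Wc=W-W.mean(0)
th=np.arctan2((Lc[:,0]*Wc[:,1]-Lc[:,1]*Wc[:,0]).sum(),(Lc*Wc).sum())
R=np.array([[np.cos(th),-np.sin(th)],[np.sin(th),np.cos(th)]]);t=W.mean(0)-R@L.mean(0)
print('yaw',np.degrees(th),'origin',t,'res',np.round(W-(L@R.T+t),1).tolist())
print('handle top scene',ray(e,*S(333,108),108),'top z85..108',ray(d,*T(208,178),108))
for x in(-7,7):
  for y in(-20,20):
    for z in(108,50):
      X=np.r_[R@[x,y]+t,z]; u=proj(d,X);v=proj(e,X)
      print((x,y,z),'a.png',round((u[0]-290)*4),round((u[1]-130)*4),' b.png',round((v[0]-245)*6.25),round((v[1]-170)*6.25))
s=bot.state();print(s['clock'],s['q'])
E
```

```text
[[ 665.   65.   20.]
 [ 342.  -11.   20.]
 [ 370. -132.   20.]] [[342.  -6.  20.]
 [669.  76.  20.]
 [692. -52.  20.]]
len 331.88960977588283 124.37615046850082 337.21769373270143 130.2017783977377
yaw 13.521975062419372 origin [562.17610407 -31.9051869 ] res [[-1.2, -5.5], [1.3, -2.6], [-0.6, -0.4], [1.3, 1.9], [2.7, 5.6], [-3.5, 1.0]]
handle top scene [558.3279869  -34.79365024 108.        ] top z85..108 [564.90632341 -34.2359986  108.        ]
(-7, -20, 108) a.png 234 183  b.png 307 89
(-7, -20, 50) a.png 227 202  b.png 310 197
(-7, 20, 108) a.png 178 198  b.png 368 121
(-7, 20, 50) a.png 173 216  b.png 369 230
(7, -20, 108) a.png 229 163  b.png 284 100
(7, -20, 50) a.png 221 184  b.png 287 208
(7, 20, 108) a.png 172 178  b.png 346 132
(7, 20, 50) a.png 168 198  b.png 347 242
0.3 [ 7.04494273e+01  1.58557886e+01 -1.54302593e+00  7.26525583e+01
 -6.75578016e-04  8.40758089e+01]
```

Emit:
{"api": "step_arm", "payload": {"rows": [[1,[-27.7,-26.3,0],0],[1,[-27.7,-26.3,0],0],[1,[-27.7,-26.3,0],0],[1,[-27.7,-26.3,0],0],[1,[-27.7,-26.3,0],0],[1,[-27.7,-26.3,0],0],[1,[-27.7,-26.3,0],0],[1,[-27.7,-26.3,0],0],[1,[-27.7,-26.3,0],0],[1,[-27.7,-26.3,0],0],[1,[-27.7,-26.3,0],0],[1,[-27.7,-26.3,0],0],[1,[-27.7,-26.3,0],0],[1,[-27.7,-26.3,0],0],[1,[-27.7,-26.3,0],0],[1,[-27.7,-26.3,0],0],[1,[-27.7,-26.3,0],0],[1,[-27.7,-26.3,0],0],[1,[-27.7,-26.3,0],0],[1,[-27.7,-26.3,0],0]], "squeeze": 60}}

```text
clock: 1.97
position: [562.4, -36.2, 404.8]
eef_rot: [[-0.972, 0.236, 0.0], [0.236, 0.972, 0.0], [-0.0, 0.0, -1.0]]
contact_force: [0.8, 0.5, -0.1]
width: 84.9
gripper_force: 0.0
```

Emit:
{"api": "step_arm", "payload": {"rows": [[1,[0,0,0],6.98],[1,[0,0,0],6.98],[1,[0,0,0],6.98],[1,[0,0,0],6.98],[1,[0,0,0],6.98],[1,[0,0,0],6.98],[1,[0,0,0],6.98],[1,[0,0,0],6.98],[1,[0,0,0],6.98],[1,[0,0,0],0],[1,[0,0,0],0]]}}

```text
clock: 2.88
position: [561.7, -34.3, 404.7]
eef_rot: [[-0.237, 0.971, -0.0], [0.971, 0.237, 0.0], [0.0, -0.0, -1.0]]
contact_force: [0.6, 0.0, -0.1]
width: 85.4
gripper_force: 0.0
```

Emit:
{"api": "step_arm", "payload": {"rows": [[1,[0,0,23],0],[1,[0,0,23],0],[1,[0,0,23],0],[1,[0,0,23],0],[1,[0,0,23],0],[1,[0,0,0],0],[1,[0,0,0],0]]}}

```text
clock: 3.47
position: [560.9, -34.2, 288.6]
eef_rot: [[-0.236, 0.972, -0.004], [0.972, 0.236, 0.001], [0.001, -0.003, -1.0]]
contact_force: [0.3, 0.1, 0.0]
width: 85.3
gripper_force: 0.0
```

```bash
python3 - <<'E'
from h import *
d=bot.grab_frame('top'); e=bot.grab_frame('scene')
a=cv2.resize(d['frame'][130:265,290:390],None,fx=4,fy=4,interpolation=cv2.INTER_CUBIC)
b=cv2.resize(e['frame'][120:250,225:370],None,fx=4.15,fy=4.15,interpolation=cv2.INTER_CUBIC)[:540]
cv2.imwrite('pics/c.png',np.hstack([b,a])[:,:800+202,::-1][:, :])
c=cv2.imread('pics/c.png'); cv2.imwrite('pics/c.png',cv2.resize(c,None,fx=.79,fy=.79)); print(c.shape)
E
```

```text
(540, 1002, 3)
```

View pics/c.png

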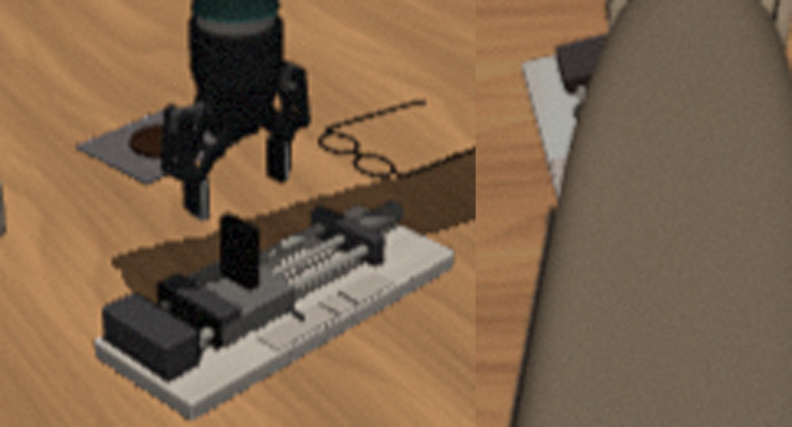

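The fingers straddle the handle, whose top is at about (240,218) in the crop. I go down and close.

Emit:
{"api": "step_arm", "payload": {"rows": [[1,[0,0,15],0],[1,[0,0,15],0],[1,[0,0,15],0],[1,[0,0,0],0],[1,[0,0,0],0]]}}

```text
clock: 3.98
position: [562.2, -34.4, 245.8]
eef_rot: [[-0.235, 0.972, 0.001], [0.972, 0.235, -0.0], [-0.0, 0.001, -1.0]]
contact_force: [0.1, 0.2, 0.4]
width: 85.1
gripper_force: 0.0
```

Emit:
{"api": "step_arm", "payload": {"rows": [[0,[0,0,0],0],[0,[0,0,0],0],[0,[0,0,0],0],[0,[0,0,0],0],[0,[0,0,0],0],[0,[0,0,0],0],[0,[0,0,0],0],[0,[0,0,0],0],[0,[0,0,0],0],[0,[0,0,0],0],[0,[0,0,0],0],[0,[0,0,0],0]], "squeeze": 60}}

```text
clock: 4.98
position: [562.7, -34.2, 245.3]
eef_rot: [[-0.234, 0.972, 0.003], [0.972, 0.234, 0.001], [-0.0, 0.003, -1.0]]
contact_force: [5.4, 2.7, 0.6]
width: 13.6
gripper_force: 60.2
```

```bash
python3 - <<'E'
from h import *
e=bot.grab_frame('scene'); s=bot.state()
print(s['clock'],s['position'],s['contact_force'],s['width'],s['gripper_force'])
b=cv2.resize(e['frame'][165:245,250:370],None,fx=6.25,fy=6.25,interpolation=cv2.INTER_CUBIC)
cv2.imwrite('pics/d.png',b[:,:,::-1])
E
```

```text
5.0333 [562.64621366 -34.16949981 245.24527894] [4.79783767 2.4290881  0.73142051] 12.951998114955439 60.173460245132446
```

View pics/d.png

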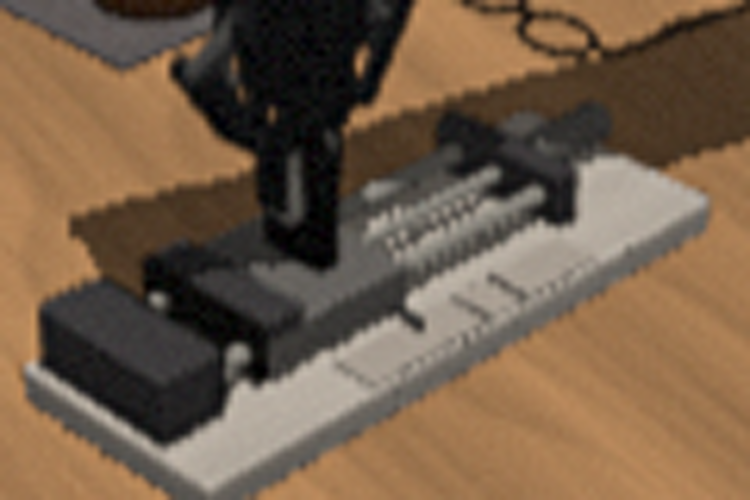

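The grip is good: width 13–14 mm, 60 N, with the handle between the pads. The pointer tip is at about (418,322) in the crop and the first mark at about (472,305). I pull 26 mm first, then look.

Emit:
{"api": "step_arm", "payload": {"rows": [[0,[0,-2.6,0],0],[0,[0,-2.6,0],0],[0,[0,-2.6,0],0],[0,[0,-2.6,0],0],[0,[0,-2.6,0],0],[0,[0,-2.6,0],0],[0,[0,-2.6,0],0],[0,[0,-2.6,0],0],[0,[0,-2.6,0],0],[0,[0,-2.6,0],0],[0,[0,0,0],0],[0,[0,0,0],0],[0,[0,0,0],0],[0,[0,0,0],0]], "squeeze": 70}}

```text
clock: 6.2
position: [538.0, -40.1, 245.3]
eef_rot: [[-0.235, 0.972, 0.004], [0.972, 0.235, 0.001], [0.0, 0.005, -1.0]]
contact_force: [7.6, 3.9, -1.9]
width: 13.4
gripper_force: 68.7
```

```bash
python3 - <<'E'
from h import *
ds=[bot.grab_frame('scene') for _ in range(4)]; e=ds[0]; s=bot.state()
print(s['clock'],s['position'],s['contact_force'],s['width'],s['gripper_force'])
f=np.mean([d['frame'] for d in ds],0).astype(np.uint8); e['frame']=f; np.save('f.npy',f)
b=cv2.resize(f[198:228,300:345],None,fx=16,fy=16,interpolation=cv2.INTER_CUBIC)
cv2.imwrite('pics/e.png',b[:,:,::-1])
E
```

```text
6.4 [538.0121884  -40.10754705 245.30564715] [ 7.4365998   3.05985927 -1.4289174 ] 13.499014757175422 68.66780161857605
```

View pics/e.png

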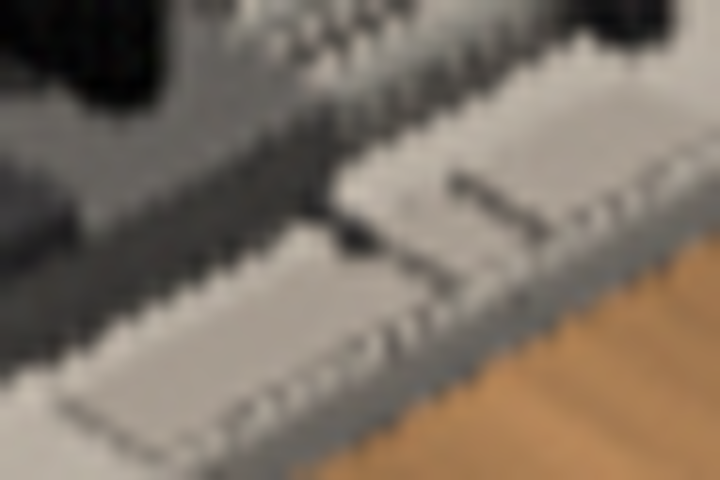

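The pointer is just short of the first mark: its tip is at about (362,242), while the mark's line there passes at about y=225, and the outer end of the mark is at about (455,285). I measure its travel from rest as an image shift against the first picture.

```bash
cat > m.py <<'E'
from h import *
def travel(d,f):
    f0=cv2.imread('pics/scene1.png')[:,:,::-1]
    th=np.radians(13.5); o=np.array([562,-32.])
    X=lambda s:np.r_[o-s*np.array([np.cos(th),np.sin(th)])+50*np.array([-np.sin(th),np.cos(th)]),35]
    j=(np.array(proj(d,X(30)))-proj(d,X(0)))/30   # px per mm
    K=8; up=lambda a:cv2.resize(np.ascontiguousarray(a),None,fx=K,fy=K,interpolation=cv2.INTER_CUBIC)
    for (x0,x1,y0,y1) in((305,319,205,219),(309,320,209,220),(300,317,202,219)):
        t=up(f0[y0:y1,x0:x1]); w=up(f[y0-22:y1+14,x0-8:x1+36])
        r=cv2.matchTemplate(w,t,cv2.TM_CCOEFF_NORMED); _,m,_,l=cv2.minMaxLoc(r)
        sh=np.array([l[0]/K-8,l[1]/K-22]); s=sh@j/(j@j); print('shift',sh,'score',round(m,3),'travel mm',round(s,1),'off-axis px',round(float(np.cross(j,sh)/np.linalg.norm(j)),2))
E
python3 - <<'E'
from m import *
d=bot.grab_frame('scene'); travel(d,np.load('f.npy'))
g=cv2.imread('pics/d.png')[:,:,::-1]; f=cv2.imread('pics/scene1.png')[:,:,::-1].copy()
f[165:245,250:370]=cv2.resize(g,(120,80),interpolation=cv2.INTER_AREA); travel(d,f)
E
```

```text
shift [ 6.125 -3.375] score 0.967 travel mm 24.6 off-axis px 0.04
shift [ 6.125 -3.375] score 0.965 travel mm 24.6 off-axis px 0.04
shift [ 6.25  -3.375] score 0.962 travel mm 25.0 off-axis px 0.1
shift [0. 0.] score 0.996 travel mm 0.0 off-axis px 0.0
shift [0. 0.] score 0.997 travel mm 0.0 off-axis px 0.0
shift [0. 0.] score 0.991 travel mm 0.0 off-axis px 0.0
```

The travel at grip was 0, and it is now about 25 mm. That agrees with the 25.3 mm TCP motion and with the pointer sitting about 4 mm short of the mark. I pull 5 mm more.

Emit:
{"api": "step_arm", "payload": {"rows": [[0,[0,-1.25,0],0],[0,[0,-1.25,0],0],[0,[0,-1.25,0],0],[0,[0,-1.25,0],0],[0,[0,0,0],0],[0,[0,0,0],0],[0,[0,0,0],0],[0,[0,0,0],0],[0,[0,0,0],0],[0,[0,0,0],0]]}}

```text
clock: 7.28
position: [533.3, -41.2, 245.3]
eef_rot: [[-0.235, 0.972, 0.005], [0.972, 0.235, 0.002], [0.0, 0.005, -1.0]]
contact_force: [8.2, 4.2, -1.9]
width: 13.5
gripper_force: 68.6
```

```bash
python3 - <<'E'
from m import *
ds=[bot.grab_frame('scene') for _ in range(4)]; s=bot.state()
p=np.array(s['position']); print(s['clock'],p,s['contact_force'],s['width'],s['gripper_force'],np.linalg.norm(p[:2]-[562.65,-34.17]))
f=np.mean([d['frame'] for d in ds],0).astype(np.uint8); travel(ds[0],f)
b=cv2.resize(f[198:228,300:345],None,fx=16,fy=16,interpolation=cv2.INTER_CUBIC)
cv2.imwrite('pics/g.png',b[:,:,::-1])
E
```

```text
7.4833 [533.28846864 -41.25686845 245.28570188] [ 8.23975025  3.47737648 -3.03518598] 13.261532217011506 68.62164258956909 30.20468883946799
shift [ 7.125 -3.875] score 0.973 travel mm 28.6 off-axis px 0.09
shift [ 7.125 -3.875] score 0.971 travel mm 28.6 off-axis px 0.09
shift [ 7.25  -3.875] score 0.973 travel mm 29.0 off-axis px 0.15
```

View pics/g.png

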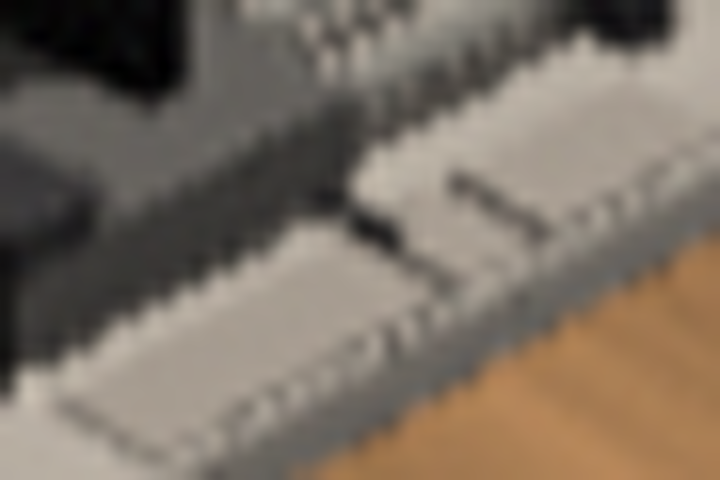

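The pointer tip at about (385,237) now lines up with the first mark, which ends at about (455,285). The estimates are 28.7 mm from the image and 30.2 mm from the TCP. I nudge it slightly, let it settle, and hand in.

Emit:
{"api": "step_arm", "payload": {"rows": [[0,[0,-0.5,0],0],[0,[0,0,0],0],[0,[0,0,0],0],[0,[0,0,0],0],[0,[0,0,0],0],[0,[0,0,0],0],[0,[0,0,0],0],[0,[0,0,0],0],[0,[0,0,0],0],[0,[0,0,0],0],[0,[0,0,0],0],[0,[0,0,0],0],[0,[0,0,0],0],[0,[0,0,0],0]]}}

```text
clock: 8.65
position: [532.9, -41.3, 245.3]
eef_rot: [[-0.235, 0.972, 0.005], [0.972, 0.235, 0.002], [0.001, 0.005, -1.0]]
contact_force: [8.2, 3.6, -2.8]
width: 13.0
gripper_force: 68.4
```

```bash
python3 - <<'E'
from m import *
ds=[bot.grab_frame('scene') for _ in range(4)]; s=bot.state()
travel(ds[0],np.mean([d['frame'] for d in ds],0).astype(np.uint8))
print(s['position'],s['contact_force'],s['gripper_force'],np.abs(s['joint_vel']).max())
print(bot.sign_off())
E
```

```text
shift [ 7.25  -3.875] score 0.971 travel mm 29.0 off-axis px 0.15
shift [ 7.125 -4.   ] score 0.971 travel mm 28.8 off-axis px -0.02
shift [ 7.25  -3.875] score 0.967 travel mm 29.0 off-axis px 0.15
[532.9311165  -41.33483953 245.27590799] [ 8.24396966  4.32109173 -2.0970388 ] 68.44874739646912 0.11466050070278258
the job is handed in; nothing more can be done
None
```

The small lens is in the tray, so I pulled the handle to the first mark (about 29–30 mm of travel) and handed the job in with the fingers still holding it there at about 68 N; the hand-in gave no verdict.

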